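# Lock the guide frame and hold a vial down in the reader

## Task

Ready the vial reader for a reading: first turn its turnbutton until the bar lies fully across the edge of the guide frame, so that the frame is locked down. Then put the sample vial upright into the well, press it down gently against the sprung plunger until it is fully home on the hard seat, and finish while still holding it pressed down there. Leave the frame seated and the other things on the bench where they are.

Things in the scene. Friction and masses are not known exactly. Their poses are not given: they have to be found in the camera images.
- reader: low white housing, 150 (x) x 200 (y) x 38 mm, fixed on the bench, standing at a varying place and yaw. Origin: centre of its underside, on the vertical axis of the round well. Its -x side faces roughly the robot. A flat grey console 52 mm high at the top (x -65 to 65 mm, y 61 to 95 mm) lies on its left (+y), the turnbutton on its right (-y).
- guide_frame: loose aluminium plate 90 (x) x 84 (y) x 6 mm, lying on top of the reader over two small pins that keep it in place (about 1 mm of play); its axes are the reader's. Origin: centre of its underside, 38 mm above the bench. A round hole of 31.5 mm with a 2.5 mm chamfer at its centre guides the vial into the well.
- well_mouth (a point): point on the well's axis in the plane of the guide frame's top, 44 mm above the bench. The well is vertical; below the frame it is 34 mm wide. A tall monitor stands behind it (from about x = 0.62 m on, between y = -0.08 and 0.38 m): keep the hand and wrist in front of it.
- well_seat: fixed steel ring at the bottom of the well, the hard stop. Origin: on the well's axis, at the ring's underside; its top, on which the vial's base comes to rest, is 6 mm higher: 20 mm above the bench and 24 mm below the frame's top. When home, the vial's top is 80 mm above the bench, so 36 mm of the vial stand out of the frame. A downward push of 12 to 20 N in all holds it firmly there.
- plunger (a joint): sprung steel plunger, 17 mm across, in the middle of the seat ring: how far it is pressed down (m). At 0 its top is 12 mm above the seat, 12 mm below the frame's top; at 0.012 it is level with the seat and the vial meets the hard stop. The spring pushes up with about 4 N at 0 and 9 N at 0.012, so the vial's own weight does not sink it, and the vial rises again when let go.
- turnbutton (a joint): angle of the turnbutton (rad), turning counter-clockwise seen from above. At 0 its bar lies along the reader's x axis, beside the frame (frame free); at its stop, 1.57, it lies along the reader's y axis, across the frame's edge (frame locked). It starts between 0.1 and 0.4 and stays where it is left; turning takes about 0.06 N m.
- turnbutton_grip (a point): centre of the top edge of the turnbutton's upright grip fin, on the turning axis, 72 mm above the bench. This point's x axis runs along the fin and the bar (horizontal), z up. The fin is 36 mm long, 9 mm thick and 22 mm high, above a dark bar 58 x 16 x 5 mm whose top is 50 mm above the bench. It stands 68 mm from the well's axis, to the reader's -y.
- vial: round glass sample vial with a black screw cap, 60 mm high, body 27.5 mm across, cap (the top 12 mm) 25.6 mm across, 25 to 45 g, standing upright on the bench to the right of the reader. Origin: centre of its underside, z along its axis. A computer mouse, 36 mm high, fixed, lies at about x = 0.45, y = -0.14 m.
- beaker: bystander: empty beaker, 54 mm across, 66 mm high. Origin: centre of its underside.
- seal_tin: bystander: flat round tin, 62 mm across, 22 mm high. Origin: centre of its underside.
- tape_roll: bystander: roll of tape lying flat, 67 mm across, 19 mm high. Origin: centre of its underside.
- logbook: bystander: closed dark red book, 208 x 150 x 12 mm. Origin: centre of its underside.
There are look-alikes about, which are no part of the job. What is shaped like the vial but purple or turquoise is not meant.

How it is judged:
By the outcome, as a careful person would: the job done as asked, in the order asked, and still so for the second after the job is handed in, while the arm keeps its last pose, push and grip.
It also fails if it takes over 64 s, if anything falls off the work surface, if the arm or the gripper's body presses on something with over 40 N, if the wrist force passes 120 N, or if a joint passes its speed limit or range.

## Robot

A 6-joint arm with a two-finger parallel gripper is mounted at the origin on a cart in front of the work surface, level with it; the furniture and walls round the work are solid. World frame = base frame: x ahead of the robot, y to its left, z up, the work surface at z = 0. Lengths are in mm, angles in rad, forces in N, time in s.
With the tool pointing down it reaches from about 400 to 925 mm from the base axis. Payload 12.5 kg.
Tool frame: the origin (TCP) lies midway between the tips of the shut fingers; the grasp point (between the pads) lies 19 mm behind it; z points along the fingers, y is the line along which they close (so a half turn about z gives the same grasp; the last joint's range is limited). The gripper opens to 95 mm and grips with 3 to 60 N. Pads are 20 mm wide; open, the fingers measure 119 mm over their backs; the gripper's body (75 mm by 180 mm) begins 59 mm behind the grasp point.
Start: joints at [0.995, 0.491, 1.559, -0, 1.092, -0.106], TCP at [282.93, 557.313, 214.661] pointing down, gripper open.
Joint ranges: [-3.1, 3.1], [-0.84, 2.19], [0.05, 2.79], [-1.13, 4.28], [0.06, 2.93], [-2.69, 2.69]. Speed limits (rad/s): [2.22, 2.22, 2.79, 3.14, 3.14, 3.14].

## Interface

Orientations are given as [roll, pitch, yaw] about the fixed x, y, z axes, in that order (R = Rz(yaw) Ry(pitch) Rx(roll)).
In Python, from cell import readout, eyes, env gives the robot as it stands.
- The arm moves only by the tool move_arm, never from a script. Its argument "plan" is a list of rows, each a list of 3 entries, a list of its own where there are three numbers: the turn, a rotation vector about the tool's x, y, z in degrees, then the shift along the tool's x, y, z in m, then the gripper command: -1 is shut, 1 is fully open, values between are in proportion. In form: [[[ax, ay, az], [x, y, z], jaw], ...]. A call has 1 to 5 rows; each row is the pose to reach, as a shift and turn from the pose commanded when the call began, along the tool's axes at that moment; what a row does not reach only later rows make up. A row lasts 1/8 s, in which the tool goes at most 62.5 mm and 10.7 degrees, less where a joint would pass 70% of its speed; a pose out of reach is approached as far as the arm can. A call with a gripper value outside its range is refused whole. The fingers move at their own pace and stop on an object; the grip force is fixed at half the most. Time passes only in rows, so rows that repeat a pose let the fingers close. It gives the time, the measured TCP pose, the force, the opening and the grip force at its end, in the units of the state.
- readout.state(): the state, without advancing time (a new reading comes with each control period).
- eyes.read_camera(name): name is "scene" or "top"; returns a dict with "img" (420x560x3 uint8, red, green, blue), "K" (3x3 intrinsics, pixels), "extrinsics" (4x4, takes a point from camera to world coordinates). Camera axes: x right, y up, looking along -z (the intrinsics and any distortion apply to the point x, -y, -z); pixel columns grow to the right and rows downward; lengths in mm; the calibration is good to about 2 mm. A picture is of the moment at which its call begins. There is no depth.
- env.job_done(): hands the job in; it is judged then, once.
Trained networks look in a picture, given as the dict that the camera call returned (one of the last four; its "shot" number tells which), for a name from the list of things; names that differ only in an ending like _2 or _b are one class to them, and where a whole thing is asked for, a point or a joint stands for the part that bears it (a point fixed in the world has none). Each returns a list of dicts, best first, with "score" (0 to 1); they miss things now and then, are a little off and sometimes report something else, mostly with a low value. They report only what shows in the picture. A call takes as long as a camera call. They do not tell look-alikes from the thing itself.
- eyes.cut_out(picture, name): "mask" (420x560 bool, what is visible of it) and "uv" ([column, row] in pixels, amid what is visible of it).
The state is a dict: "t": time; "joints": joint angles; "qvel": joint speeds; "tau": joint torques, N m; "eef_pos": TCP position; "tcp_rot": TCP orientation; "ft_force": force on the tool from outside, world axes, zero at the start; "moment": the same for the moment, N m; "opening": opening from 0.0 (shut) to 1.0 (fully open); "grip_force": force on a finger pad.
Only numpy, scipy, OpenCV 4.12 (cv2) and the standard library are available. Lean on these libraries where they do the work, as an engineer would, in place of code of your own. Each camera call takes 0.05 s, during which the arm holds its last target. There are 200 camera calls.

## Working session

There is one attempt and no reset: what is moved stays moved. The work goes in short steps, Python scripts to look and compute and a tool call to move; the robot and the scene stay as the last step left them, time stands still between calls to the robot, and variables do not carry over. Pictures are saved under pics/ and viewed, at most 10 in all, crops included, and the job is handed in when it is done.

Besides the shell and the picture viewer there is one more tool, called after "Emit:" by a JSON object that holds its "name" and its "arguments", one argument or row to a line. move_arm: Moves the arm, as the interface text tells. Its arguments: {"type":"object","properties":{"plan":{"type":"array","items":{"type":"array"}}},"required":["plan"]}

```bash
mkdir -p pics; cat > h.py <<'E'
import numpy as np, cv2
from cell import readout, eyes, env
def ray(p,uv):
    K=np.array(p["K"]);E=np.array(p["extrinsics"])
    d=np.linalg.inv(K)@[uv[0],uv[1],1]; d=E[:3,:3]@[d[0],-d[1],-d[2]]
    return E[:3,3],d
def atz(p,uv,z):
    o,d=ray(p,uv); return (o+d*(z-o[2])/d[2])[:2]
def proj(p,P):
    E=np.array(p["extrinsics"]); c=E[:3,:3].T@(np.array(P,float)-E[:3,3]); c=np.array([c[0],-c[1],-c[2]])
    q=np.array(p["K"])@c; return q[:2]/q[2]
def save(p,n,box=None,s=1):
    im=p["img"][...,::-1]
    if box: im=im[box[1]:box[3],box[0]:box[2]]
    cv2.imwrite("pics/"+n,cv2.resize(im,None,fx=s,fy=s,interpolation=cv2.INTER_CUBIC))
E
python3 - <<'E'
from h import *
for c in ["top","scene"]:
    p=eyes.read_camera(c); save(p,c+"1.png",s=1.4)
    print(c,[k for k in p],np.round(p["extrinsics"],3).tolist(),np.round(p["K"],1).tolist())
    for n,z in [("reader",19),("guide_frame",44),("turnbutton",60),("vial",30),("well_seat",20),("beaker",30),("seal_tin",20),("tape_roll",19),("logbook",12)]:
        for r in eyes.cut_out(p,n)[:4]:
            print(n,round(r["score"],2),np.round(r["uv"]),r["mask"].sum(),np.round(atz(p,r["uv"],z)))
print(readout.state())
E
```

```text
top ['img', 'K', 'extrinsics', 'shot'] [[-0.008, 0.997, -0.071, 422.425], [-1.0, -0.009, -0.003, 79.494], [-0.003, 0.071, 0.997, 1498.382], [0.0, 0.0, 0.0, 1.0]] [[479.4, 0.0, 287.2], [0.0, 479.4, 201.4], [0.0, 0.0, 1.0]]
reader 0.62 [293. 221.] 2472 [467.  66.]
guide_frame 0.74 [293. 217.] 687 [479.  66.]
turnbutton 0.39 [318. 217.] 86 [478.  -8.]
vial 0.71 [290. 225.] 2522 [454.  74.]
vial 0.47 [392. 225.] 98 [ 452. -237.]
vial 0.45 [402. 256.] 105 [ 359. -266.]
vial 0.4 [417. 233.] 87 [ 427. -313.]
well_seat 0.58 [296. 218.] 34 [477.  57.]
beaker 0.6 [422. 156.] 320 [ 664. -334.]
seal_tin 0.83 [373. 148.] 335 [ 693. -186.]
tape_roll 0.64 [209. 235.] 212 [426. 326.]
tape_roll 0.44 [294. 218.] 26 [476.  63.]
logbook 0.92 [163. 216.] 3307 [486. 469.]
scene ['img', 'K', 'extrinsics', 'shot'] [[0.557, 0.549, -0.624, -507.019], [-0.831, 0.375, -0.412, -615.55], [0.008, 0.747, 0.664, 1204.141], [0.0, 0.0, 0.0, 1.0]] [[516.9, 0.0, 284.8], [0.0, 516.9, 213.0], [0.0, 0.0, 1.0]]
reader 0.85 [276. 244.] 2247 [463.  57.]
guide_frame 0.73 [277. 234.] 507 [483.  66.]
guide_frame 0.16 [275. 248.]
[... 314 characters left out ...]
ok 0.95 [187. 194.] 1682 [496. 473.]
{'t': 1.0, 'joints': array([ 9.95419519e-01,  4.90896097e-01,  1.55890570e+00,  9.63922602e-06,
        1.09170098e+00, -1.05575366e-01]), 'qvel': array([ 0.00287411, -0.00030519, -0.00207332, -0.00072576, -0.00029489,
        0.00199691]), 'tau': array([ 2.21623915e-03, -6.12457895e+01, -2.58445179e+01,  6.94257603e-02,
        4.44175315e-02,  1.61364255e-05]), 'eef_pos': array([282.91514485, 557.31692849, 214.66140368]), 'tcp_rot': array([3.14150237e+00, 9.64796253e-07, 2.67178677e+00]), 'ft_force': array([-0.09752591, -0.34370549,  0.49161346]), 'moment': array([ 0.02206561,  0.01632856, -0.04656835]), 'grip_force': 0.0, 'opening': 0.9993280087224176}
```

```bash
python3 - <<'E'
from h import *
a=eyes.read_camera("top"); b=eyes.read_camera("scene")
A=a["img"][165:285,240:440,::-1];B=b["img"][190:330,220:410,::-1]
A=cv2.resize(A,(780,468),interpolation=cv2.INTER_CUBIC)
cv2.imwrite("pics/topc.png",A); cv2.imwrite("pics/scc.png",cv2.resize(B,None,fx=4.1,fy=4.1,interpolation=cv2.INTER_CUBIC))
for p in (a,b):
    for n,z in [("guide_frame",44),("reader",38),("turnbutton",50)]:
        r=eyes.cut_out(p,n)[0]; pts=np.argwhere(r["mask"])[:,::-1]
        w=np.array([atz(p,q,z) for q in pts],np.float32)
        R=cv2.minAreaRect(w); print(n,np.round(w.mean(0),1),[np.round(x,1) for x in R])
    for r in eyes.cut_out(p,"vial")[:4]:
        print("vial",p["img"][r["mask"]].mean(0).round(), r["uv"])
E
```

```text
guide_frame [467.8  60.2] [array([468.5,  61.4]), array([88.1, 94. ]), np.float64(89.6)]
reader [464.1  62.4] [array([464.9,  61.8]), array([152.6, 200.6]), np.float64(4.6)]
turnbutton [472.9  -5.5] [array([472.1,  -6. ]), array([51.5, 14.4]), np.float64(17.7)]
vial [74. 72. 68.] [414.8, 232.7]
vial [ 54. 144. 142.] [394.6, 224.3]
vial [110.  69. 133.] [400.5, 251.4]
guide_frame [469.4  60.6] [array([472.6,  61.7]), array([101.6,  94.1]), np.float64(2.6)]
reader [453.6  48.7] [array([459.1,  56.1]), array([186.6, 220.5]), np.float64(5.4)]
turnbutton [440.2  41.9] [array([448.1,  49.1]), array([179.7, 215.9]), np.float64(4.7)]
vial [ 26. 134. 127.] [363.9, 283.2]
vial [ 93.  42. 121.] [353.9, 305.7]
```

View pics/topc.png

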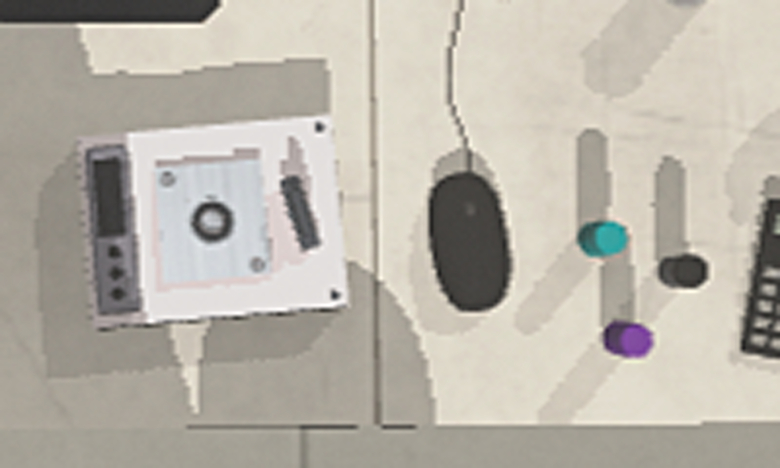

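View pics/scc.png

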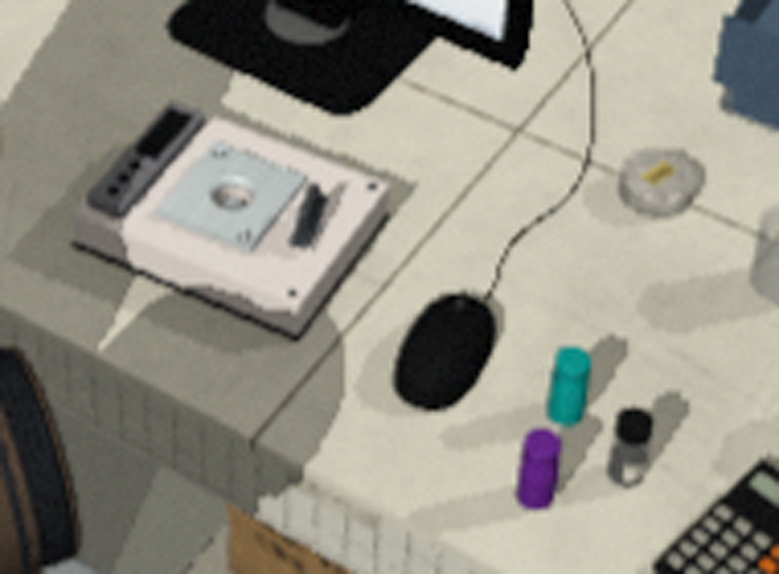

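View pics/scene1.png

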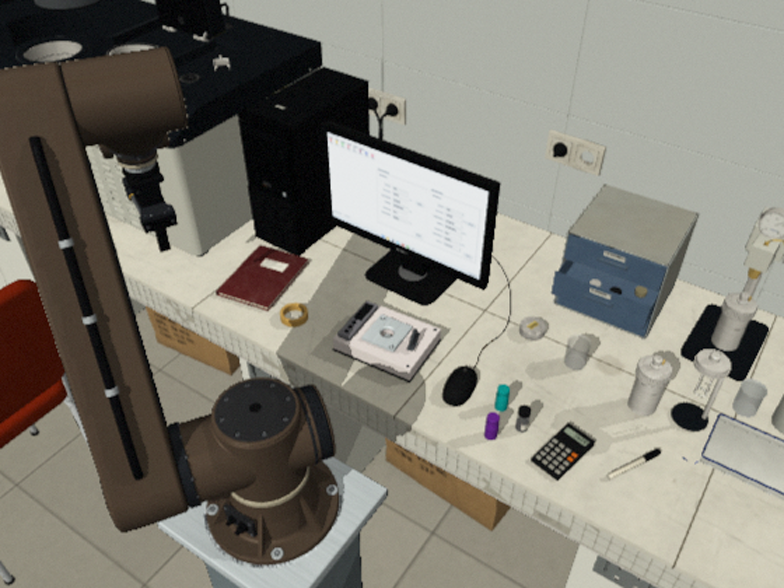

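The top crop shows the well hole at crop (212,221), which is full px (294,222). The turnbutton is at crop (300,213) and the black-cap vial at crop (690,270), full px (417,234). The turquoise and purple look-alikes are beside the vial.

```bash
python3 - <<'E'
from h import *
def blob(p,c,r,thr,z,n):
    g=p["img"].astype(float).max(2); H,W=g.shape; v,u=np.mgrid[:H,:W]
    m=(np.hypot(u-c[0],v-c[1])<r); w=np.clip(thr-g,0,None)*m
    uv=np.array([(u*w).sum(),(v*w).sum()])/w.sum()
    print(n,uv.round(2),(w>0).sum(),[np.round(atz(p,uv+0.0,zz),1) for zz in z])
    pts=np.argwhere(w>0)[:,::-1].astype(np.float32); return np.array([atz(p,q,z[0]) for q in pts],np.float32)
a=eyes.read_camera("top"); b=eyes.read_camera("scene")
blob(a,(294.4,221.7),7,150,[44,32],"hole top")
blob(b,(276.5,237.5),8,140,[44,32],"hole scene")
w=blob(a,(317,219.5),13,130,[60,50,72],"button"); d=w-w.mean(0); e=np.linalg.svd(d)[2][0]; print("dir",np.degrees(np.arctan2(e[1],e[0])))
blob(b,(220+313/4.1,190+213/4.1),9,110,[60,50,72],"button sc")
blob(a,(416,234),8,75,[60,54],"cap top")
blob(b,(220+634/4.1,190+425/4.1),6,70,[54,60],"cap scene")
E
```

```text
hole top [294.05 221.33] 76 [array([465.9,  62.8]), array([466.3,  62.7])]
hole scene [273.79 237.93] 13 [array([462.4,  66.3]), array([472.4,  73.4])]
button [316.23 218.58] 98 [array([473.1,  -3.6]), array([473.5,  -4.2]), array([472.7,  -2.9])]
dir -163.19926
button sc [295.35 242.42] 73 [array([470.5, -10.3]), array([479.1,  -5. ]), array([460.3, -16.7])]
cap top [416.05 233.89] 61 [array([ 424.8, -301.5]), array([ 424.8, -303.1])]
cap scene [374.37 293.75] 65 [array([ 428.8, -306.3]), array([ 423.9, -308. ])]
```

```bash
cat >> h.py <<'E'
def to(x,y,z,yaw):
    from scipy.spatial.transform import Rotation as R
    s=readout.state(); r=R.from_euler("xyz",s["tcp_rot"]); g=R.from_euler("xyz",[np.pi,0,np.radians(yaw)])
    print("turn",np.degrees((r.inv()*g).as_rotvec()).round(1),"shift",(r.inv().apply(np.array([x,y,z])-s["eef_pos"])/1000).round(4),
     "| t",round(s["t"],2),"pos",s["eef_pos"].round(1),"rpy",np.degrees(s["tcp_rot"]).round(1),"F",s["ft_force"].round(1),"M",s["moment"].round(2),"grip",round(s["grip_force"],1),"open",round(s["opening"]*95,1),"j",s["joints"].round(2))
E
python3 -c "from h import *; to(472,-5,150,17.3)"
```

```text
turn [  0.   -0.  135.8] shift [-0.4231 -0.4158  0.0646] | t 1.6 pos [282.9 557.3 214.7] rpy [180.    0.  153.1] F [-0.5  0.4 -0.2] M [-0.05  0.    0.01] grip 0.0 open 95.2 j [ 1.    0.49  1.56 -0.    1.09 -0.11]
```

Emit:
{"name": "move_arm", "arguments": {
  "plan": [
    [[0, 0, 135], [-0.423, -0.416, 0.064], 0],
    [[0, 0, 135], [-0.423, -0.416, 0.064], 0],
    [[0, 0, 135], [-0.423, -0.416, 0.064], 0],
    [[0, 0, 135], [-0.423, -0.416, 0.064], 0],
    [[0, 0, 135], [-0.423, -0.416, 0.064], 0]
  ]
}}

```text
t: 2.22
eef_pos: [382.2, 261.1, 181.2]
tcp_rot: [3.141, -0.0, 1.729]
ft_force: [0.8, 0.7, 0.3]
opening: 0.538
grip_force: 0.0
```

```bash
python3 -c "from h import *; to(472,-5,150,17.3)"
```

```text
turn [ 0.  -0.  81.7] shift [-0.2769  0.0468  0.0311] | t 2.23 pos [382.2 261.1 181.2] rpy [179.9  -0.   99. ] F [0.8 0.7 0.3] M [-0.03 -0.01  0.03] grip 0.0 open 51.1 j [0.46 0.31 1.98 0.   0.85 0.3 ]
```

Emit:
{"name": "move_arm", "arguments": {
  "plan": [
    [[0, 0, 81], [-0.275, 0.047, 0.031], 0],
    [[0, 0, 81], [-0.275, 0.047, 0.031], 0],
    [[0, 0, 81], [-0.275, 0.047, 0.031], 0],
    [[0, 0, 81], [-0.275, 0.047, 0.031], 0],
    [[0, 0, 81], [-0.275, 0.047, 0.031], 0]
  ]
}}

```text
t: 2.85
eef_pos: [473.7, -3.6, 149.9]
tcp_rot: [3.141, -0.0, 0.788]
ft_force: [0.5, 0.9, 0.1]
opening: 0.503
grip_force: 0.0
```

```bash
python3 -c "from h import *; to(472,-5,100,17.3)"
```

```text
turn [ 0.  -0.  27.9] shift [-0.0022 -0.0002  0.0499] | t 2.85 pos [473.7  -3.6 149.9] rpy [180.   -0.   45.2] F [0.5 0.9 0.1] M [-0.07  0.03 -0.06] grip 0.0 open 47.7 j [-0.15  0.37  1.99  0.    0.78  0.64]
```

Emit:
{"name": "move_arm", "arguments": {
  "plan": [
    [[0, 0, 27.9], [-0.002, 0, 0.045], 0],
    [[0, 0, 27.9], [-0.002, 0, 0.045], 0],
    [[0, 0, 27.9], [-0.002, 0, 0.045], 0],
    [[0, 0, 27.9], [-0.002, 0, 0.045], 0]
  ]
}}

```text
t: 3.35
eef_pos: [471.7, -2.4, 105.1]
tcp_rot: [-3.142, -0.0, 0.311]
ft_force: [-0.1, 0.1, 0.5]
opening: 0.501
grip_force: 0.0
```

```bash
python3 - <<'E'
from h import *
to(472,-5,56,17.3)
b=eyes.read_camera("scene"); save(b,"b1.png",(220,170,350,280),6)
for q in [(472,-5,72),(472,-5,50),readout.state()["eef_pos"]]: print(((proj(b,q)-[220,170])*6).round())
E
```

```text
turn [-0.  -0.   0.5] shift [-0.0005  0.0026  0.0491] | t 3.35 pos [471.7  -2.4 105.1] rpy [-180.    -0.    17.8] F [-0.1  0.1  0.5] M [-0.02  0.16  0.01] grip 0.0 open 47.6 j [-0.15  0.44  2.04  0.    0.66  1.11]
[446. 412.]
[445. 442.]
[442. 365.]
```

View pics/b1.png

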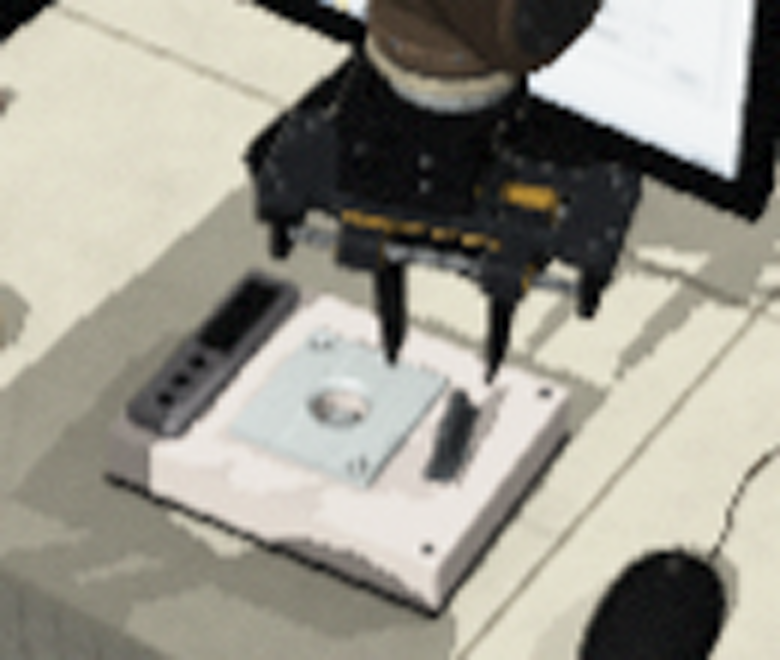

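The fin sits about 1 px right of its projected position, so y is about -6. It lies between the open fingers and I can descend.

Emit:
{"name": "move_arm", "arguments": {
  "plan": [
    [[0, 0, 0.5], [0, 0.0035, 0.025], 0],
    [[0, 0, 0.5], [0, 0.0035, 0.049], 0],
    [[0, 0, 0.5], [0, 0.0035, 0.049], 0],
    [[0, 0, 0.5], [0, 0.0035, 0.049], -0.5],
    [[0, 0, 0.5], [0, 0.0035, 0.049], -0.5]
  ]
}}

```text
t: 4.03
eef_pos: [473.1, -5.7, 57.0]
tcp_rot: [3.141, -0.001, 0.302]
ft_force: [1.1, -0.2, -0.1]
opening: 0.345
grip_force: 0.0
```

Emit:
{"name": "move_arm", "arguments": {
  "plan": [
    [[0, 0, 0], [0, 0, 0], -1],
    [[0, 0, 0], [0, 0, 0], -1],
    [[0, 0, 0], [0, 0, 0], -1],
    [[0, 0, 0], [0, 0, 0], -1]
  ]
}}

```text
t: 4.53
eef_pos: [473.3, -6.9, 56.5]
tcp_rot: [3.14, -0.001, 0.302]
ft_force: [-1.0, -13.9, 1.2]
opening: 0.091
grip_force: 30.0
```

```bash
python3 -c "from h import *; to(472,-5,56,95)"
```

```text
turn [  0.1   0.  -77.7] shift [-0.0007 -0.0022  0.0005] | t 4.53 pos [473.3  -6.9  56.5] rpy [ 1.799e+02 -1.000e-01  1.730e+01] F [ -1.  -13.9   1.2] M [-2.54  0.21 -0.01] grip 30.0 open 8.6 j [-0.15  0.53  2.08 -0.    0.53  1.12]
```

Emit:
{"name": "move_arm", "arguments": {
  "plan": [
    [[0, 0, 0], [0, 0.0012, 0], -1],
    [[0, 0, -10], [0, 0.0012, 0], -1],
    [[0, 0, -20], [0, 0.0012, 0], -1],
    [[0, 0, -30], [0, 0.0012, 0], -1],
    [[0, 0, -40], [0, 0.0012, 0], -1]
  ]
}}

```text
t: 5.15
eef_pos: [473.1, -6.8, 56.4]
tcp_rot: [3.141, -0.0, 1.005]
ft_force: [-1.7, -0.4, 4.4]
opening: 0.095
grip_force: 30.0
```

```bash
python3 -c "from h import *; to(473,-7,56.5,95)"
```

```text
turn [  0.   -0.  -37.4] shift [-0.0002  0.0001 -0.0001] | t 5.15 pos [473.1  -6.8  56.4] rpy [180.   -0.   57.6] F [-1.7 -0.4  4.4] M [-0.08  0.34 -0.07] grip 30.0 open 9.0 j [-0.15  0.53  2.08  0.    0.54  0.41]
```

Emit:
{"name": "move_arm", "arguments": {
  "plan": [
    [[0, 0, -10], [0, 0, 0], -1],
    [[0, 0, -20], [0, 0, 0], -1],
    [[0, 0, -30], [0, 0, 0], -1],
    [[0, 0, -36], [0, 0, 0], -1],
    [[0, 0, -36], [0, 0, 0], -1]
  ]
}}

```text
t: 5.78
eef_pos: [472.7, -6.7, 56.4]
tcp_rot: [-3.141, -0.0, 1.629]
ft_force: [-1.7, -0.1, 6.2]
opening: 0.094
grip_force: 30.0
```

```bash
python3 -c "from h import *; to(473,-7,56.5,95)"
```

```text
turn [-0.  -0.  -1.6] shift [-0.0003  0.0003 -0.0001] | t 5.78 pos [472.7  -6.7  56.4] rpy [-180.    -0.    93.4] F [-1.7 -0.1  6.2] M [-0.08  0.56  0.09] grip 30.0 open 8.9 j [-0.15  0.53  2.08  0.    0.54 -0.21]
```

Emit:
{"name": "move_arm", "arguments": {
  "plan": [
    [[0, 0, -2], [0, 0, 0], -1],
    [[0, 0, -4], [0, 0, 0], -1],
    [[0, 0, -4], [0, 0, 0], -1]
  ]
}}

```text
t: 6.15
eef_pos: [472.7, -6.7, 56.4]
tcp_rot: [-3.141, -0.001, 1.697]
ft_force: [-3.0, -0.8, 6.2]
opening: 0.096
grip_force: 30.6
```

```bash
python3 -c "from h import *; to(473,-7,56.5,95)"
```

```text
turn [-0.  -0.   2.2] shift [-0.0003  0.0003 -0.0001] | t 6.15 pos [472.7  -6.7  56.4] rpy [-180.    -0.    97.2] F [-3.  -0.8  6.2] M [-0.26  0.49 -0.6 ] grip 30.6 open 9.1 j [-0.15  0.53  2.08  0.    0.54 -0.28]
```

Emit:
{"name": "move_arm", "arguments": {
  "plan": [
    [[0, 0, -3], [0, 0, 0], 0.05],
    [[0, 0, -3], [0, 0, 0], 0.05],
    [[0, 0, -3], [0, 0, -0.06], 0.05],
    [[0, 0, -3], [0, 0, -0.1], 0.05],
    [[0, 0, -3], [0, 0, -0.1], 0.05]
  ]
}}

```text
t: 6.78
eef_pos: [474.1, -6.9, 158.5]
tcp_rot: [3.137, 0.002, 1.749]
ft_force: [-0.2, -0.3, 0.2]
opening: 0.512
grip_force: 0.0
```

```bash
python3 -c "from h import *; to(425,-304,130,94)"
```

```text
turn [0.3 0.1 6.2] shift [-0.2837 -0.101   0.0285] | t 6.78 pos [474.1  -6.9 158.5] rpy [1.797e+02 1.000e-01 1.002e+02] F [-0.2 -0.3  0.2] M [-0.05  0.07  0.01] grip 0.0 open 48.7 j [-0.15  0.35  1.99  0.    0.8  -0.33]
```

Emit:
{"name": "move_arm", "arguments": {
  "plan": [
    [[0, 0, 6], [-0.284, -0.1, 0.028], 0.05],
    [[0, 0, 6], [-0.284, -0.1, 0.028], 0.05],
    [[0, 0, 6], [-0.284, -0.1, 0.028], 0.05],
    [[0, 0, 6], [-0.284, -0.1, 0.028], 0.05],
    [[0, 0, 6], [-0.284, -0.1, 0.028], 0.05]
  ]
}}

```text
t: 7.4
eef_pos: [424.1, -306.0, 126.7]
tcp_rot: [-3.141, -0.001, 1.643]
ft_force: [0.2, 0.0, 0.0]
opening: 0.528
grip_force: 0.0
```

```bash
python3 - <<'E'
from h import *
to(425,-304,90,94)
b=eyes.read_camera("scene"); save(b,"b2.png",(240,190,400,310),4.8)
a=eyes.read_camera("top")
for p in (a,b):
  r=eyes.cut_out(p,"turnbutton")
  if r:
    pts=np.argwhere(r[0]["mask"])[:,::-1]
    w=np.array([atz(p,q,55) for q in pts],np.float32); print(r[0]["score"],[np.round(x,1) for x in cv2.minAreaRect(w)])
for q in [(425,-304,60),(425,-304,0)]: print(((proj(b,q)-[240,190])*4.8).round())
E
```

```text
turn [-0.1 -0.1  0.1] shift [0.0019 0.0011 0.0367] | t 7.4 pos [ 424.1 -306.   126.7] rpy [-1.799e+02 -1.000e-01  9.410e+01] F [0.2 0.  0. ] M [-0.07  0.06 -0.05] grip 0.0 open 50.2 j [-0.75  0.46  1.9   0.    0.78 -0.82]
0.62 [array([471.6,  -6.4]), array([15.5, 54.8]), np.float64(4.7)]
[640. 494.]
[628. 557.]
```

View pics/b2.png

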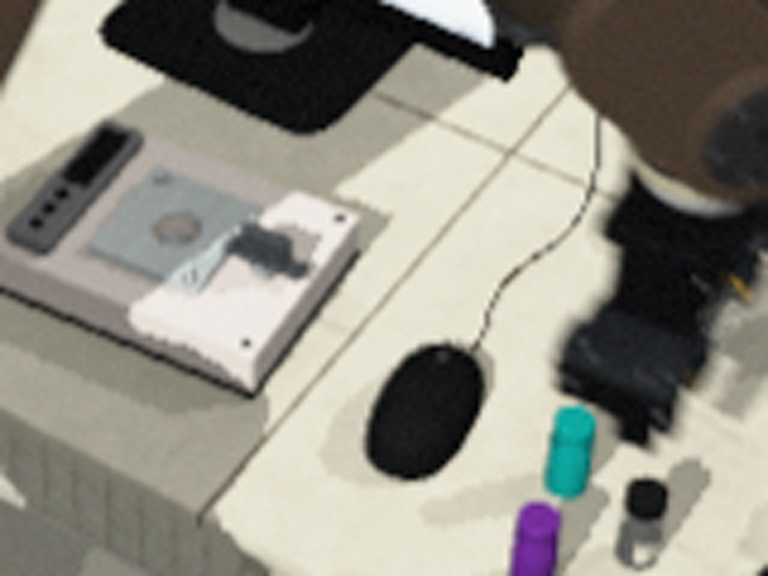

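The bar now lies at 94.7°, across the frame's edge. The vial's cap is at crop (647,490), about 1.5 px right of the projection, so the vial is near (426,-305).

Emit:
{"name": "move_arm", "arguments": {
  "plan": [
    [[0, 0, 0], [0.001, 0.0018, 0.04], 0.05],
    [[0, 0, 0], [0.001, 0.0018, 0.07], 0.05],
    [[0, 0, 0], [0.001, 0.0018, 0.09], 0.05],
    [[0, 0, 0], [0.001, 0.0018, 0.099], 0.05],
    [[0, 0, 0], [0.001, 0.0018, 0.099], 0.05]
  ]
}}

```text
t: 8.22
eef_pos: [426.9, -302.1, 28.9]
tcp_rot: [-3.141, -0.001, 1.646]
ft_force: [0.3, 0.1, 1.0]
opening: 0.527
grip_force: 0.0
```

```bash
python3 -c "from h import *; to(426,-304.7,27,94.6)"
```

```text
turn [-0.  -0.  -0.3] shift [-0.0026 -0.0011  0.0018] | t 8.22 pos [ 426.9 -302.1   28.9] rpy [-180.    -0.    94.3] F [0.3 0.1 1. ] M [-0.07  0.02 -0.04] grip 0.0 open 50.1 j [-0.74  0.62  1.97  0.    0.55 -0.82]
```

Emit:
{"name": "move_arm", "arguments": {
  "plan": [
    [[0, 0, -0.3], [-0.0026, -0.0008, 0.0015], 0.05],
    [[0, 0, -0.3], [-0.0026, -0.0008, 0.0015], -0.3],
    [[0, 0, -0.3], [-0.0026, -0.0008, 0.0015], -0.5],
    [[0, 0, -0.3], [-0.0026, -0.0008, 0.0015], -1],
    [[0, 0, -0.3], [-0.0026, -0.0008, 0.0015], -1]
  ]
}}

```text
t: 8.85
eef_pos: [426.3, -305.7, 27.8]
tcp_rot: [3.141, 0.0, 1.65]
ft_force: [-0.5, -0.1, 1.7]
opening: 0.275
grip_force: 29.9
```

Emit:
{"name": "move_arm", "arguments": {
  "plan": [
    [[0, 0, 0], [0, 0, 0], -1],
    [[0, 0, 0], [0, 0, 0], -1]
  ]
}}

```text
t: 9.1
eef_pos: [426.3, -305.7, 27.7]
tcp_rot: [3.141, 0.0, 1.65]
ft_force: [-0.9, 0.4, 2.9]
opening: 0.27
grip_force: 29.9
```

```bash
python3 -c "from h import *; to(426,-304.7,27,94.6)"
```

```text
turn [ 0.  0. -0.] shift [ 0.001  -0.0002  0.0007] | t 9.1 pos [ 426.3 -305.7   27.7] rpy [180.    0.   94.6] F [-0.9  0.4  2.9] M [-0.1   0.08 -0.04] grip 29.9 open 25.6 j [-0.75  0.62  1.97  0.    0.55 -0.83]
```

Emit:
{"name": "move_arm", "arguments": {
  "plan": [
    [[0, 0, 0], [0, 0, -0.02], -1],
    [[0, 0, 0], [0, 0, -0.06], -1],
    [[0, 0, 0], [0, 0, -0.12], -1],
    [[0, 0, 0], [0, 0, -0.12], -1],
    [[0, 0, 0], [0, 0, -0.12], -1]
  ]
}}

```text
t: 9.72
eef_pos: [426.0, -305.3, 147.2]
tcp_rot: [-3.141, -0.0, 1.65]
ft_force: [0.3, 0.2, -1.0]
opening: 0.267
grip_force: 29.9
```

```bash
python3 - <<'E'
from h import *
to(467,61.3,140,94.6)
b=eyes.read_camera("scene"); save(b,"b3.png",(330,210,430,310),6)
e=readout.state()["eef_pos"]
for q in [e,e-[0,0,27],e+[0,0,33]]: print(((proj(b,q)-[330,210])*6).round())
E
```

```text
turn [-0. -0. -0.] shift [0.3622 0.07   0.0073] | t 9.72 pos [ 426.  -305.3  147.2] rpy [-180.    -0.    94.6] F [ 0.3  0.2 -1. ] M [-0.07  0.04  0.04] grip 29.9 open 25.3 j [-0.75  0.43  1.88  0.    0.83 -0.83]
[286. 375.]
[278. 414.]
[295. 325.]
```

View pics/b3.png

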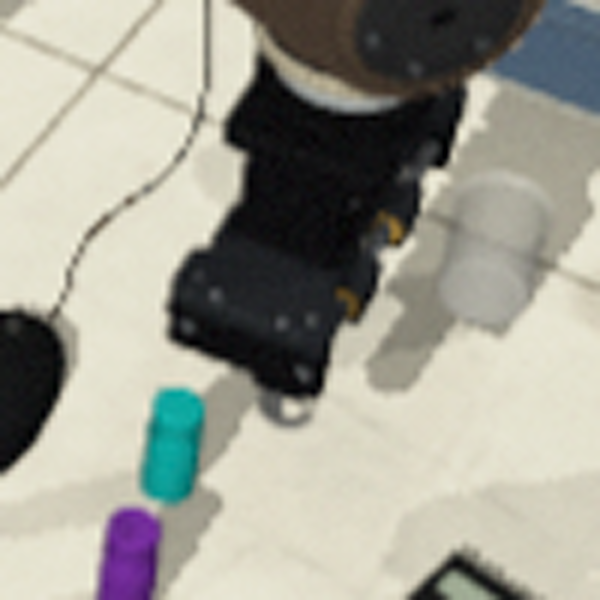

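The vial is held upright, with its base at about crop (287,412). That matches the prediction within this camera's bias. Carrying it over the well.

Emit:
{"name": "move_arm", "arguments": {
  "plan": [
    [[0, 0, 0], [0.05, 0.01, 0], -1],
    [[0, 0, 0], [0.11, 0.02, 0], -1],
    [[0, 0, 0], [0.17, 0.033, 0], -1],
    [[0, 0, 0], [0.23, 0.045, 0], -1],
    [[0, 0, 0], [0.29, 0.056, 0], -1]
  ]
}}

```text
t: 10.4
eef_pos: [458.5, -10.1, 146.3]
tcp_rot: [-3.139, -0.001, 1.65]
ft_force: [0.7, -0.0, -0.9]
opening: 0.272
grip_force: 29.9
```

Emit:
{"name": "move_arm", "arguments": {
  "plan": [
    [[0, 0, 0], [0.04, 0.008, 0], -1],
    [[0, 0, 0], [0.07, 0.013, 0.01], -1],
    [[0, 0, 0], [0.07, 0.013, 0.02], -1],
    [[0, 0, 0], [0.07, 0.013, 0.03], -1],
    [[0, 0, 0], [0.07, 0.013, 0.03], -1]
  ]
}}

```text
t: 11.02
eef_pos: [465.9, 57.9, 116.5]
tcp_rot: [-3.139, -0.0, 1.649]
ft_force: [0.4, -0.3, -0.9]
opening: 0.274
grip_force: 29.9
```

```bash
python3 - <<'E'
from h import *
to(467,61.3,80,94.6)
b=eyes.read_camera("scene"); save(b,"b4.png",(220,170,330,270),6)
e=readout.state()["eef_pos"]
for q in [e,e-[0,0,27],(467,61.3,44)]: print(((proj(b,q)-[220,170])*6).round())
E
```

```text
turn [-0.1 -0.  -0.1] shift [0.0033 0.0014 0.0365] | t 11.03 pos [465.9  57.9 116.5] rpy [-179.9   -0.    94.5] F [ 0.4 -0.3 -0.9] M [-0.1   0.05 -0.03] grip 29.9 open 26.1 j [-0.02  0.42  2.04  0.    0.69 -0.1 ]
[339. 309.]
[340. 347.]
[335. 406.]
```

View pics/b4.png

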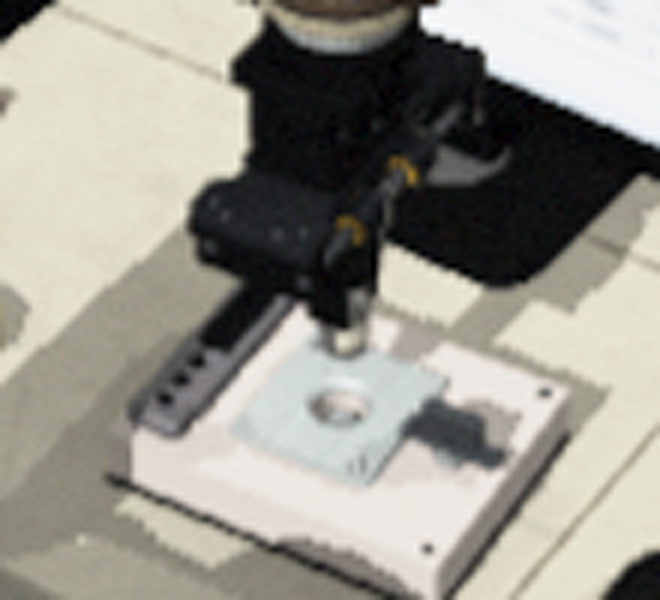

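The hole is at crop (339,404) and the vial base at about (346,343). Both sit the same small offset from their projections, so they agree with each other. Correcting xy and descending to just above the mouth.

Emit:
{"name": "move_arm", "arguments": {
  "plan": [
    [[0, 0, 0], [0.0033, 0.0014, 0.01], -1],
    [[0, 0, 0], [0.0033, 0.0014, 0.025], -1],
    [[0, 0, 0], [0.0033, 0.0014, 0.039], -1],
    [[0, 0, 0], [0.0033, 0.0014, 0.039], -1]
  ]
}}

```text
t: 11.58
eef_pos: [467.1, 62.1, 77.7]
tcp_rot: [-3.14, -0.0, 1.65]
ft_force: [-0.4, 0.3, -0.4]
opening: 0.272
grip_force: 29.9
```

```bash
python3 -c "from h import *; to(467,61.3,64,94.6)"
```

```text
turn [-0.1 -0.  -0.1] shift [-0.0008 -0.0002  0.0137] | t 11.57 pos [467.1  62.1  77.7] rpy [-179.9   -0.    94.5] F [-0.4  0.3 -0.4] M [-0.07  0.06  0.03] grip 29.9 open 25.8 j [-0.01  0.49  2.07  0.    0.59 -0.09]
```

Emit:
{"name": "move_arm", "arguments": {
  "plan": [
    [[0, 0, 0], [-0.0006, 0, 0.004], -1],
    [[0, 0, 0], [-0.0006, 0, 0.008], -1],
    [[0, 0, 0], [-0.0006, 0, 0.012], -1],
    [[0, 0, 0], [-0.0006, 0, 0.014], -1]
  ]
}}

```text
t: 12.08
eef_pos: [467.6, 61.6, 64.4]
tcp_rot: [3.142, -0.0, 1.65]
ft_force: [-0.2, -0.1, -1.0]
opening: 0.272
grip_force: 29.9
```

```bash
python3 -c "from h import *; to(467,61.3,56,94.6)"
```

```text
turn [ 0. -0. -0.] shift [-0.0002 -0.0007  0.0084] | t 12.07 pos [467.6  61.6  64.4] rpy [180.   -0.   94.6] F [-0.2 -0.1 -1. ] M [-0.07  0.01  0.07] grip 29.9 open 25.8 j [-0.01  0.51  2.08  0.    0.55 -0.09]
```

Emit:
{"name": "move_arm", "arguments": {
  "plan": [
    [[0, 0, 0], [0, 0, 0.003], -1],
    [[0, 0, 0], [0, 0, 0.006], -1],
    [[0, 0, 0], [0, 0, 0.009], -1],
    [[0, 0, 0], [0, 0, 0.009], -1]
  ]
}}

```text
t: 12.58
eef_pos: [467.7, 61.6, 55.6]
tcp_rot: [3.141, -0.0, 1.65]
ft_force: [-1.8, 0.8, 4.9]
opening: 0.272
grip_force: 29.9
```

```bash
python3 -c "from h import *; to(467,61.3,47.5,94.6)"
```

```text
turn [ 0. -0. -0.] shift [-0.0002 -0.0007  0.0081] | t 12.57 pos [467.7  61.6  55.6] rpy [180.   -0.   94.6] F [-1.8  0.8  4.9] M [-0.08  0.22  0.05] grip 29.9 open 25.9 j [-0.01  0.53  2.08  0.    0.53 -0.09]
```

Emit:
{"name": "move_arm", "arguments": {
  "plan": [
    [[0, 0, 0], [0, 0, 0.002], -1],
    [[0, 0, 0], [0, 0, 0.004], -1],
    [[0, 0, 0], [0, 0, 0.006], -1],
    [[0, 0, 0], [0, 0, 0.007], -1],
    [[0, 0, 0], [0, 0, 0.007], -1]
  ]
}}

```text
t: 13.2
eef_pos: [467.7, 61.6, 48.9]
tcp_rot: [3.141, -0.0, 1.65]
ft_force: [-1.0, 0.2, 7.6]
opening: 0.274
grip_force: 29.9
```

```bash
python3 -c "from h import *; to(467,61.3,47.5,94.6)"
```

```text
turn [ 0. -0. -0.] shift [-0.0002 -0.0007  0.0014] | t 13.2 pos [467.7  61.6  48.9] rpy [180.   -0.   94.6] F [-1.   0.2  7.6] M [-0.17  0.33  0.02] grip 29.9 open 26.0 j [-0.01  0.54  2.09  0.    0.51 -0.09]
```

Emit:
{"name": "move_arm", "arguments": {
  "plan": [
    [[0, 0, 0], [0, 0, 0.0008], -1],
    [[0, 0, 0], [0, 0, 0.0016], -1],
    [[0, 0, 0], [0, 0, 0.0016], -1]
  ]
}}

```text
t: 13.58
eef_pos: [467.8, 61.6, 47.6]
tcp_rot: [3.141, -0.0, 1.65]
ft_force: [-2.9, -0.7, 12.1]
opening: 0.275
grip_force: 29.9
```

```bash
python3 -c "from h import *; to(467,61.3,47.5,94.6)"
```

```text
turn [ 0. -0. -0.] shift [-0.0002 -0.0008  0.0001] | t 13.57 pos [467.8  61.6  47.6] rpy [180.   -0.   94.6] F [-2.9 -0.7 12.1] M [-0.09  0.45  0.03] grip 29.9 open 26.1 j [-0.01  0.54  2.09  0.    0.51 -0.09]
```

Emit:
{"name": "move_arm", "arguments": {
  "plan": [
    [[0, 0, 0], [0, 0, 0.0003], -1],
    [[0, 0, 0], [0, 0, 0.0003], -1]
  ]
}}

```text
t: 13.82
eef_pos: [467.8, 61.6, 47.5]
tcp_rot: [3.141, 0.0, 1.65]
ft_force: [-3.0, 0.4, 16.4]
opening: 0.273
grip_force: 30.0
```

```bash
python3 - <<'E'
from h import *
to(467,61.3,47.5,94.6)
b=eyes.read_camera("scene"); save(b,"b5.png",(220,170,330,270),6)
a=eyes.read_camera("top")
to(467,61.3,47.5,94.6)
E
```

```text
turn [ 0.1  0.  -0. ] shift [-0.0002 -0.0008  0.    ] | t 13.82 pos [467.8  61.6  47.5] rpy [179.9   0.   94.6] F [-3.   0.4 16.4] M [-0.12  0.61 -0.01] grip 30.0 open 26.0 j [-0.01  0.54  2.09  0.    0.51 -0.09]
turn [ 0.  0. -0.] shift [-0.0002 -0.0008 -0.    ] | t 13.93 pos [467.8  61.6  47.5] rpy [180.    0.   94.6] F [-2.8 -0.5 16.6] M [-0.11  0.69  0.01] grip 30.0 open 26.1 j [-0.01  0.54  2.09  0.    0.51 -0.09]
```

View pics/b5.png

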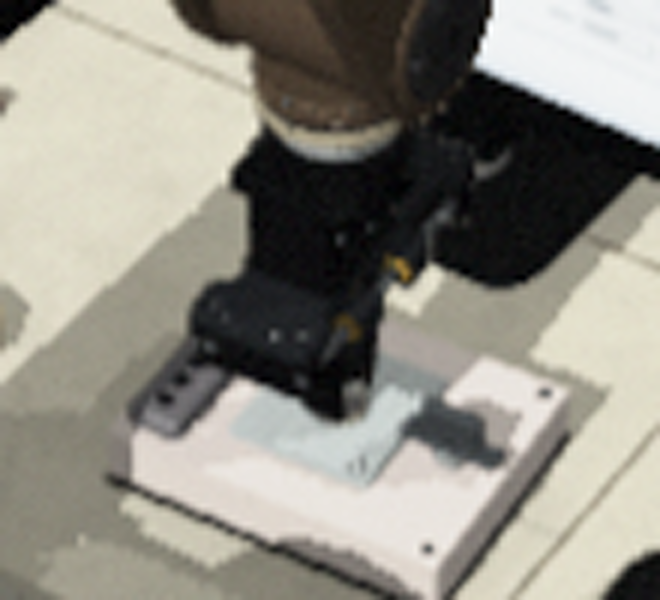

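The vial stands in the well in the fingers, the bar at crop (450,430) lies across the frame edge, and the push holds at 16.6 N at home height. Handing in.

```bash
python3 -c "from h import *; print(env.job_done())"
```

```text
the job is handed in; nothing more can be done
None
```

The job is handed in: I turned the turnbutton to its stop with its bar across the frame's edge, then pressed the vial home on the seat, and the arm still holds it there with about 16.5 N at 13.9 s.

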